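# Show the green tea coin to the inspection camera

## Task

Take the closed dish that holds the green pressed-tea coin, lift it over the upward-looking inspection camera and hold it level and still for about two seconds, centred above the lens, with the dish's underside as high as the top of the yellow post. Then set it gently back down on the worktop about where it stood, lid side up, and let go; leave the dish with the brown coin where it is.

Things in the scene. Friction and masses are not known exactly. Their poses are not given: they have to be found in the camera images.
- dish_green: The dish to show: flat round closed dish of clear plastic, 60 mm diameter, 16 mm high, about 35 g, its lid fixed on, two thin white rings round its side, and inside it a green pressed-tea coin of 51 mm. Stands loose on the worktop. Origin: centre of its underside; z is up, out of the lid; yaw means nothing.
- dish_brown: The other dish, to be left alone: the same in size and shape, but with a red-brown pressed-tea coin inside. Origin: centre of its underside; z up. Each dish stands either left or right of the camera. Right of the work, beyond about y = -0.37 and x = 0.4, stands a microwave some 0.3 m high: go round or over it.
- viewer: Camera looking straight up, fixed to the worktop: aluminium foot disc 100 mm across, on it a black housing 72 mm across with white ring light and the lens in its middle, 37 mm high. Along its own +x, 85 mm from the lens axis, a thin steel post with a yellow cap 18 mm across, whose top, 120 mm above the worktop, marks the viewing height. Origin: under the lens, on the worktop; z up.
- view_point (a point): The viewing point: on the lens axis, 120 mm above the worktop, level with the top of the yellow cap. The centre of the dish's underside belongs here.
There are look-alikes about, which are no part of the job. What is shaped like the dish_green but orange is not meant.

How it is judged:
By the outcome, as a careful person would: the job done as asked, in the order asked, and still so for the second after the job is handed in, with the robot touching nothing.
It also fails if it takes over 58 s, if anything falls off the work surface, if the arm or the gripper's body presses on something with over 40 N, if the wrist force passes 120 N, or if a joint passes its speed limit or range.

## Robot

A 6-joint arm with a two-finger parallel gripper is mounted at the origin on a cart in front of the work surface, level with it; the furniture and walls round the work are solid. World frame = base frame: x ahead of the robot, y to its left, z up, the work surface at z = 0. Lengths are in mm, angles in rad, forces in N, time in s.
With the tool pointing down it reaches from about 275 to 750 mm from the base axis. Payload 10.2 kg.
Tool frame: the origin (TCP) lies on the centre line of the jaws, within the pads' length; the fingertips stand 14 mm ahead of it and the grasp point (between the pads) lies 5 mm behind it; z points along the fingers, y is the line along which they close (so a half turn about z gives the same grasp; the last joint's range is limited). The gripper opens to 88 mm and grips with 3 to 60 N. Pads are 18 mm wide; open, the fingers measure 123 mm over their backs; the gripper's body (75 mm by 187 mm) begins 45 mm behind the grasp point.
Start: joints at [-1.425, 0.313, 1.498, -0, 1.331, -0.223], TCP at [189.248, -489.71, 217.12] pointing down, gripper open.
Joint ranges: [-2.94, 2.94], [-0.97, 2.17], [0.19, 2.56], [-1.23, 4.37], [0.02, 3.11], [-2.88, 2.88]. Speed limits (rad/s): [2.39, 2.39, 3.01, 3.14, 3.14, 3.14].

## Interface

Orientations are given as a unit quaternion [w, x, y, z].
In Python, from workcell import bot, viewer gives the robot as it stands. The module is installed in compiled form; this text tells all that it offers.
- The arm moves only by the tool move_arm, never from a script. Its argument "targets" is text: rows parted by semicolons, each of 7 numbers parted by spaces: the finger opening in mm, from 0 to 88.1, then the shift along the tool's x, y, z in mm, then the turn, a rotation vector about the tool's x, y, z in degrees. A call has 1 to 5 rows; each row is the pose to reach, as a shift and turn from the pose commanded when the call began, along the tool's axes at that moment; what a row does not reach only later rows make up. A row lasts 1/10 s, in which the tool goes at most 50 mm and 8.59 degrees, less where a joint would pass 70% of its speed; a pose out of reach is approached as far as the arm can. A call with a gripper value outside its range is refused whole. The fingers move at their own pace and stop on an object; "force" is the grip in N (left out, the last holds). Time passes only in rows, so rows that repeat a pose let the fingers close. It gives the time, the measured TCP pose, the force, the opening and the grip force at its end, in the units of the state.
- bot.sense(): the state, without advancing time (a new reading comes with each control period).
- viewer.get_image(name): name is "scene" or "top"; returns (picture, depth): 480x640x3 uint8, blue, green, red; 480x640 float32, mm along the optical axis (not along the pixel's ray), 0 where there is no reading.
- viewer.calibration(name): a dict with "vertical_fov" (degrees; the focal length in pixels is half the picture's height over the tangent of half this angle, whatever the lens; pixels are square), "cx", "cy" (the principal point, pixels), "R" (3x3) and "t" (3): a world point X has camera coordinates R X + t. Camera axes: x right, y down, z forward; pixel columns grow to the right and rows downward; lengths in mm; the calibration is good to about 2 mm. A picture is of the moment at which its call begins. calibration takes no time and is no camera call.
- bot.finish_job(): hands the job in; it is judged then, once.
Trained networks look in the newest picture that a camera, given by its name, has taken for a name from the list of things; names that differ only in an ending like _2 or _b are one class to them, and where a whole thing is asked for, a point or a joint stands for the part that bears it (a point fixed in the world has none). Each returns a list of dicts, best first, with "conf" (0 to 1); they miss things now and then, are a little off and sometimes report something else, mostly with a low value. They report only what shows in the picture. A call takes as long as a camera call. They do not tell look-alikes from the thing itself.
- viewer.spot_in(camera, target): "at" ([x, y, z] in mm, in the coordinates of the camera as it stood for that picture, good to about 4 mm: the middle of the surface that is visible of it).
- viewer.pinpoint(camera, target): "at" ([x, y, z] in mm, in the coordinates of the camera as it stood for that picture, good to about 4 mm: a listed point, or the origin of a listed thing).
The state is a dict: "time": time; "joint_pos": joint angles; "qvel": joint speeds; "joint_efforts": joint torques, N m; "ee_pos": TCP position; "orientation": TCP orientation; "ft_force": force on the tool from outside, world axes, zero at the start; "moment": the same for the moment, N m; "grip_width": opening from 0.0 (shut) to 1.0 (fully open); "finger_force": force on a finger pad.
Only numpy, scipy, OpenCV 4.12 (cv2) and the standard library are available. Lean on these libraries where they do the work, as an engineer would, in place of code of your own. Each camera call takes 0.05 s, during which the arm holds its last target. There are 200 camera calls.

## Working session

There is one attempt and no reset: what is moved stays moved. The work goes in short steps, Python scripts to look and compute and a tool call to move; the robot and the scene stay as the last step left them, time stands still between calls to the robot, and variables do not carry over. Pictures are saved under pics/ and viewed, at most 10 in all, crops included, and the job is handed in when it is done.

Besides the shell and the picture viewer there is one more tool, called after "Call:" by a JSON object that holds its "op" and its "data". move_arm: Moves the arm, as the interface text tells. Its arguments: {"type":"object","properties":{"targets":{"type":"string"},"force":{"type":"number"}},"required":["targets"]}

```bash
mkdir -p pics; cat > h.py <<'E'
import numpy as np, cv2
from workcell import bot, viewer
from scipy.spatial.transform import Rotation as Ro
def cal(n):
    c=viewer.calibration(n); f=240/np.tan(np.radians(c["vertical_fov"])/2)
    return f,c["cx"],c["cy"],np.array(c["R"]),np.array(c["t"])
def c2w(n,p):
    f,cx,cy,R,t=cal(n); return R.T@(np.array(p)-t)
def px(n,d,u,v):
    f,cx,cy,R,t=cal(n); z=np.median(d[v-1:v+2,u-1:u+2]); return c2w(n,[(u-cx)*z/f,(v-cy)*z/f,z])
E
python3 - <<'E'
from h import *
for n in("scene","top"):
    im,d=viewer.get_image(n); cv2.imwrite(f"pics/{n}0.png",im); np.save(f"{n}0.npy",d)
    f,cx,cy,R,t=cal(n); print(n,f,cx,cy,(-R.T@t).round(),R[2].round(2))
    for k in("dish_green","dish_brown","viewer"):
        for r in viewer.pinpoint(n,k)[:4]: print(k,round(r["conf"],2),c2w(n,r["at"]).round(1))
    for r in viewer.pinpoint(n,"view_point")[:2]: print("vp",round(r["conf"],2),c2w(n,r["at"]).round(1))
print(bot.sense())
E
```

```text
scene 597.552272496911 322.81563488323 239.42401194192377 [-145.  548.  763.] [ 0.62 -0.46 -0.63]
dish_green 0.88 [462.7 -70.7  -1.8]
dish_green 0.57 [ 495.3 -180.3    3.5]
dish_green 0.56 [519.9  69.3   2.2]
dish_brown 0.91 [475.7 320.4  -3. ]
viewer 0.8 [516.4  71.7   1.9]
vp 0.22 [ 492.9 -182.1    0.8]
top 587.5752852355143 318.6628847339554 238.92869879229573 [ 406.   58. 1081.] [ 0.1 -0.  -1. ]
dish_green 0.93 [465.2 -74.8  -2. ]
dish_green 0.89 [ 4.937e+02 -1.852e+02 -3.000e-01]
dish_brown 0.7 [468.5 323.2   4.9]
viewer 0.89 [517.7  72.7  -0.7]
vp 0.92 [514.9  69.7 118.8]
{'time': 0.5, 'joint_pos': array([-1.42538846e+00,  3.12914520e-01,  1.49775083e+00, -2.48322113e-05,
        1.33099071e+00, -2.23402644e-01]), 'qvel': array([-2.28442599e-04, -8.13996394e-04, -9.36140517e-04, -6.17391173e-04,
       -5.94736668e-05,  5.01673572e-04]), 'joint_efforts': array([ 2.04118387e-04, -4.01881278e+01, -2.52290565e+01,  6.94881356e-02,
        3.21947644e-02,  3.45785864e-06]), 'ee_pos': array([ 189.24496488, -489.6914903 ,  217.09358514]), 'orientation': array([-3.21528841e-05,  9.83044936e-01,  1.83364806e-01, -1.08153771e-05]), 'ft_force': array([-0.41411722,  0.36693593,  0.81587823]), 'moment': array([ 4.53951085e-05, -3.19422527e-03, -1.61082719e-04]), 'finger_force': 0.0, 'grip_width': 0.9999264135357584}
```

View pics/scene0.png

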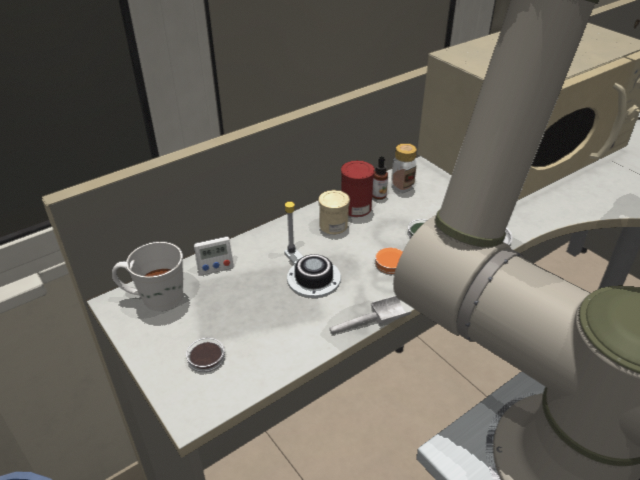

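View pics/top0.png

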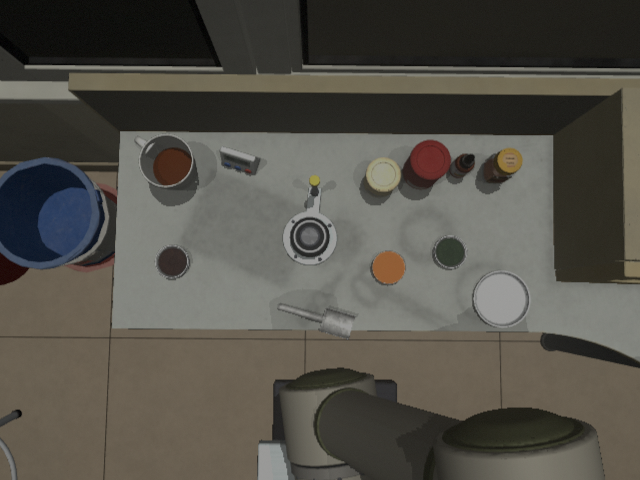

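The top view shows the green-coin dish at px (449,252), the orange look-alike at (388,267), the viewer at (310,237) with its post cap at (314,181), and the brown dish at (173,262). In the scene view the green dish is mostly hidden behind the arm, around (415,230).

```bash
cat >> h.py <<'E'
def ray(n,u,v,z):
    f,cx,cy,R,t=cal(n); o=-R.T@t; r=R.T@np.array([(u-cx)/f,(v-cy)/f,1]); return o+r*(z-o[2])/r[2]
def blob(im,u,v,r,m):
    M=np.zeros(m.shape,np.uint8); cv2.circle(M,(u,v),r,1,-1); M&=m.astype(np.uint8)
    c=max(cv2.findContours(M,0,2)[0],key=cv2.contourArea); return cv2.minEnclosingCircle(c),cv2.moments(c)
E
python3 - <<'E'
from h import *
im=cv2.imread("pics/top0.png").astype(int);d=np.load("top0.npy")
g=im.sum(2)
(c,r),m=blob(im,449,252,24,g<240); u,v=m['m10']/m['m00'],m['m01']/m['m00']
print("green coin px",c,r,(u,v)); 
for z in(0,8,16): print(z,ray("top",u,v,z).round(1))
print("green depth pt",px("top",d,449,252).round(1),"table",px("top",d,419,230).round(1))
(c,r),m=blob(im,310,237,26,g<200); print("lens dark",c,r); print(ray("top",*c,37).round(1),px("top",d,310,236).round(1))
(c,r),m=blob(im,310,237,32,g>-1)
h=im[...,2]-im[...,0]
(c,r),m=blob(im,314,181,9,h>60); print("cap",c,r,ray("top",*c,120).round(1),px("top",d,314,181).round(1))
ds=np.load("scene0.npy"); s=cv2.imread("pics/scene0.png").astype(int)
print("scene cap",px("scene",ds,290,206).round(1),"lens",px("scene",ds,314,266).round(1),"dish",px("scene",ds,415,231).round(1))
for k,(a,b) in dict(red=(430,160),cream=(382,174),bowl=(500,272),bottle=(465,160),bowlc=(500,298),orange=(388,267)).items(): print(k,px("top",d,a,b).round())
cv2.imwrite("pics/crop0.png",cv2.resize(cv2.imread("pics/top0.png")[160:300,270:480],None,fx=3.8,fy=3.8,interpolation=2))
E
```

```text
green coin px (448.0205383300781, 253.23973083496094) 16.532445907592773 (448.80772032046616, 252.1939791211459)
0 [ 492.1 -185.1    0. ]
8 [ 491.5 -183.3    8. ]
16 [ 490.9 -181.5   16. ]
green depth pt [ 491.3 -182.    15.5] table [ 533.  -130.5   -0.7]
lens dark (309.5, 237.0) 19.830631256103516
[514.4  71.8  37. ] [516.2  70.9  36.9]
cap (314.0, 180.0) 5.000100135803223 [600.9  64.1 120. ] [599.4  64.1 119.3]
scene cap [597.   66.7 119.4] lens [512.5  75.2  37.6] dish [ 494.8 -162.7   16.8]
red [ 641. -133.   99.]
cream [623. -54.  69.]
bowl [ 456. -277.    7.]
bottle [ 647. -197.   80.]
bowlc [ 409. -277.    2.]
orange [463. -71.  16.]
```

View pics/crop0.png

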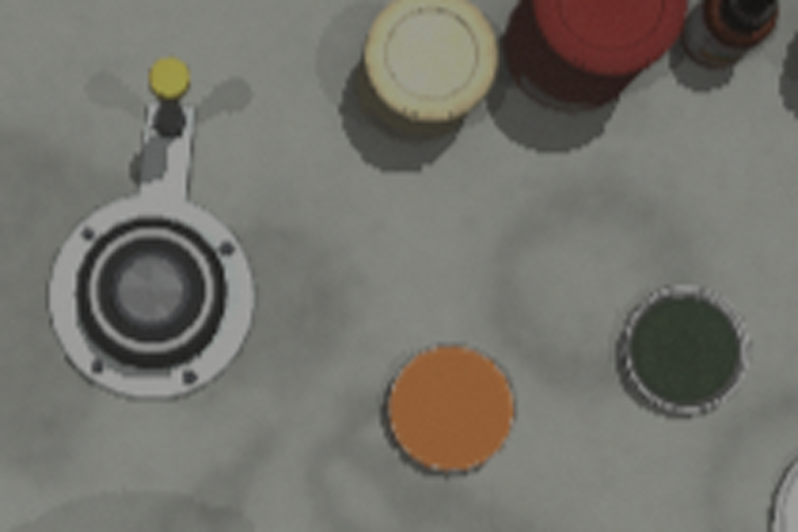

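The crop confirms the lens centre at px (310,236.6) and the dish centre at px (450.2,252.4). That puts the dish at about (491.5,-184.5), its top at z≈16, and the lens at (515.5,71), with the cap at 120 high and 85 mm away. All of these agree with the text. I'll move away from the microwave first and square the yaw.

Call:
{"op": "move_arm", "data": {"targets": "88 31 -39 0 0 0 5; 88 63 -78 0 0 0 11; 88 94 -116 0 0 0 16; 88 125 -155 0 0 0 21.1; 88 125 -155 0 0 0 21.1", "force": 15}}

```text
time: 1.0
ee_pos: [251.0, -296.1, 217.5]
orientation: [-0.0, 1.0, 0.001, 0.0]
ft_force: [0.4, -0.0, 0.3]
grip_width: 1.001
finger_force: 0.0
```

Call:
{"op": "move_arm", "data": {"targets": "88 44 -20 0 0 0 0; 88 88 -41 0 0 0 0; 88 132 -61 10 0 0 0; 88 176 -82 20 0 0 0; 88 210 -100 30 0 0 0"}}

```text
time: 1.5
ee_pos: [462.1, -199.1, 186.6]
orientation: [0.0, 1.0, 0.001, 0.0]
ft_force: [0.2, -0.1, 0.0]
grip_width: 0.998
finger_force: 0.0
```

Call:
{"op": "move_arm", "data": {"targets": "88 25 -10 20 0 0 0; 88 31 -12 50 0 0 0; 88 31 -12 80 0 0 0; 88 31 -12 100 0 0 0; 88 31 -12 100 0 0 0"}}

```text
time: 2.0
ee_pos: [489.8, -187.6, 84.7]
orientation: [-0.001, 1.0, 0.0, -0.002]
ft_force: [0.2, -0.1, -0.2]
grip_width: 0.997
finger_force: 0.0
```

```bash
python3 - <<'E'
from h import *
print(bot.sense()["ee_pos"],bot.sense()["orientation"])
im,d=viewer.get_image("scene"); cv2.imwrite("pics/s1.png",im)
im2,d=viewer.get_image("top")
f=cv2.resize(im[150:350,330:600],None,fx=2,fy=2); g=cv2.resize(im2[150:350,350:550],None,fx=2,fy=2)
cv2.imwrite("pics/c1.png",cv2.resize(np.hstack([f[:400,:],g[:400,:]]),None,fx=.84,fy=.84))
for r in viewer.pinpoint("top","dish_green")[:3]: print(round(r["conf"],2),c2w("top",r["at"]).round(1))
E
```

```text
[ 489.83418378 -187.63016415   84.67658476] [-1.33318430e-03  9.99996866e-01  3.93570462e-04 -2.08203383e-03]
0.76 [468.3 -74.1  -3.2]
0.47 [ 494.6 -185.9    0.6]
```

View pics/c1.png

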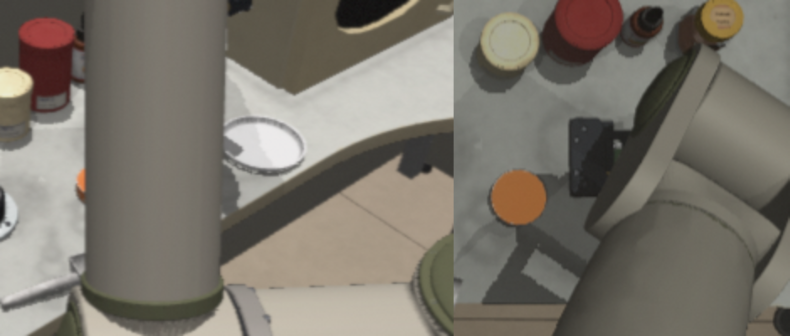

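The arm hides the dish in both views, but orange, bowl and jars are clear of the gripper (orange at crop px (519,197)). I'll descend until the tips are about 3 mm above the top.

Call:
{"op": "move_arm", "data": {"targets": "88 0 0 15 0 0 0; 88 0 0 30 0 0 0; 88 0 0 45 0 0 0; 88 0 0 52 0 0 0; 88 0 0 52 0 0 0"}}

```text
time: 2.65
ee_pos: [491.0, -188.2, 35.4]
orientation: [0.0, 1.0, 0.0, 0.0]
ft_force: [1.1, -0.3, 0.0]
grip_width: 0.996
finger_force: 0.0
```

Call:
{"op": "move_arm", "data": {"targets": "88 1 -3 5 0 0 0; 88 1 -3 10 0 0 0; 88 1 -3 15 0 0 0; 88 1 -3 18 0 0 0; 88 1 -3 18 0 0 0"}}

```text
time: 3.15
ee_pos: [491.7, -184.9, 16.7]
orientation: [-0.0, 1.0, 0.0, -0.0]
ft_force: [0.1, 0.8, 0.4]
grip_width: 0.998
finger_force: 0.0
```

Call:
{"op": "move_arm", "data": {"targets": "75 0 0 0 0 0 0; 68 0 0 0 0 0 0; 64 0 0 0 0 0 0; 62 0 0 0 0 0 0; 60 0 0 0 0 0 0", "force": 12}}

```text
time: 3.65
ee_pos: [491.9, -185.0, 17.2]
orientation: [0.0, 1.0, 0.0, 0.0]
ft_force: [-0.9, -0.3, -1.4]
grip_width: 0.685
finger_force: 0.0
```

Call:
{"op": "move_arm", "data": {"targets": "56 0 0 0 0 0 0; 54 0 0 0 0 0 0; 54 0 0 0 0 0 0; 54 0 0 0 0 0 0; 54 0 0 0 0 0 0"}}

```text
time: 4.15
ee_pos: [491.9, -184.9, 17.1]
orientation: [0.0, 1.0, 0.0, -0.0]
ft_force: [0.4, 0.3, -0.3]
grip_width: 0.612
finger_force: 0.0
```

```bash
python3 - <<'E'
from h import *
print(bot.sense())
a,d=viewer.get_image("scene"); b,d2=viewer.get_image("top")
print(viewer.pinpoint("top","dish_green"),viewer.pinpoint("scene","dish_green"))
f=cv2.resize(a[180:300,380:580],None,fx=2,fy=2,interpolation=2);g=cv2.resize(b[190:310,380:560],None,fx=2.2,fy=2,interpolation=2)
cv2.imwrite("pics/c2.png",np.hstack([f,g]))
E
```

```text
{'time': 4.15, 'joint_pos': array([-5.82771824e-01,  5.61849246e-01,  1.70976264e+00, -4.10058685e-05,
        8.69986893e-01,  9.87507486e-01]), 'qvel': array([ 0.00063792, -0.00016013, -0.0002062 , -0.00057793,  0.00085802,
        0.00057537]), 'joint_efforts': array([-6.40175986e-04, -4.46474040e+01, -1.87422413e+01,  4.18377772e-02,
       -5.55764604e-02, -1.15780904e-05]), 'ee_pos': array([ 491.89875654, -184.94754835,   17.12176461]), 'orientation': array([ 1.13968784e-05,  9.99999963e-01,  2.71729384e-04, -1.11826546e-05]), 'ft_force': array([ 0.44339423,  0.31118568, -0.27104414]), 'moment': array([-0.02486209,  0.00980598,  0.02083664]), 'finger_force': 0.0, 'grip_width': 0.611923370500774}
[{'at': [130.7, 50.2, 1085.2], 'conf': 0.62}] [{'at': [131.7, 45.7, 1149.2], 'conf': 0.45}]
```

View pics/c2.png

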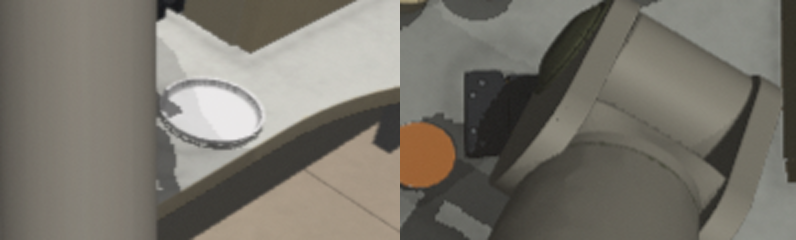

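Image shows only the gripper body (right crop about (488,115)) with the dish hidden. The opening has followed the command down to 54 mm with no pad force, so there is no grasp. I'll open, lift and move aside to look.

Call:
{"op": "move_arm", "data": {"targets": "70 0 0 0 0 0 0; 88 0 0 0 0 0 0; 88 0 0 0 0 0 0; 88 0 0 0 0 0 0; 88 0 0 0 0 0 0"}}

```text
time: 4.85
ee_pos: [491.9, -184.9, 17.1]
orientation: [-0.0, 1.0, 0.0, 0.0]
ft_force: [0.8, 0.1, 0.5]
grip_width: 0.998
finger_force: 0.0
```

Call:
{"op": "move_arm", "data": {"targets": "88 0 0 -20 0 0 0; 88 0 0 -60 0 0 0; 88 0 0 -100 0 0 0; 88 -40 0 -120 0 0 0; 88 -80 -10 -130 0 0 0"}}

```text
time: 5.35
ee_pos: [411.7, -175.7, 148.8]
orientation: [0.001, 1.0, 0.0, 0.001]
ft_force: [-0.3, -0.4, 0.3]
grip_width: 1.004
finger_force: 0.0
```

Call:
{"op": "move_arm", "data": {"targets": "88 -45 -20 0 0 0 0; 88 -80 -50 0 0 0 0; 88 -100 -90 0 0 0 0; 88 -110 -130 0 0 0 0; 88 -110 -130 0 0 0 0"}}

```text
time: 5.85
ee_pos: [300.3, -42.1, 147.1]
orientation: [-0.0, 1.0, 0.002, 0.0]
ft_force: [-0.3, 0.0, -0.3]
grip_width: 0.994
finger_force: 0.0
```

```bash
python3 - <<'E'
from h import *
a,d=viewer.get_image("scene"); b,d2=viewer.get_image("top"); np.save("t3.npy",d2); np.save("s3.npy",d); cv2.imwrite("pics/t3.png",b); cv2.imwrite("pics/s3.png",a)
for n in("top","scene"):
  for r in viewer.pinpoint(n,"dish_green")[:3]: print(n,round(r["conf"],2),c2w(n,r["at"]).round(1))
f=cv2.resize(a[180:310,350:520],None,fx=2.3,fy=2.3,interpolation=2);g=cv2.resize(b[190:320,380:540],None,fx=2.3,fy=2.3,interpolation=2)
cv2.imwrite("pics/c3.png",np.hstack([f[:299],g[:299]]))
E
```

```text
top 0.71 [469.1 -75.7  -3.8]
top 0.65 [ 493.3 -185.7   -2.3]
scene 0.85 [461.7 -68.2  -1.5]
```

View pics/c3.png

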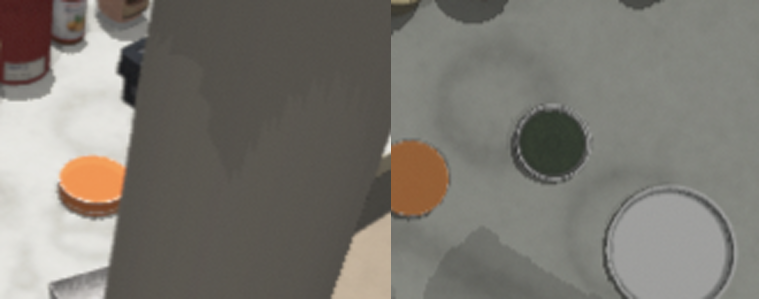

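The dish stands unmoved at top px (449.6,252.6), so the fingers closed without touching it. I'll check the real fingertip height against the cameras.

```bash
python3 - <<'E'
from h import *
s=bot.sense(); p=s["ee_pos"]; print(p)
im=cv2.imread("pics/s3.png"); f,cx,cy,R,t=cal("scene")
def pr(X): c=R@np.array(X)+t; return int(cx+f*c[0]/c[2]),int(cy+f*c[1]/c[2])
for dy in(-44,44):
  for dz in(-14,5,50): 
    q=pr([p[0],p[1]+dy,p[2]+dz]); print(dy,dz,q); cv2.circle(im,q,2,(0,0,255),-1)
q=pr(p)
c=im[max(0,q[1]-110):q[1]+110,max(0,q[0]-130):q[0]+130]; print(q)
cv2.imwrite("pics/c4.png",cv2.resize(c,None,fx=2.5,fy=2.5,interpolation=2))
E
```

```text
[302.2956354  -45.76087916 147.26313994]
-44 -14 (471, 250)
-44 5 (473, 241)
-44 50 (478, 219)
44 -14 (432, 272)
44 5 (434, 263)
44 50 (437, 240)
(453, 254)
```

View pics/c4.png

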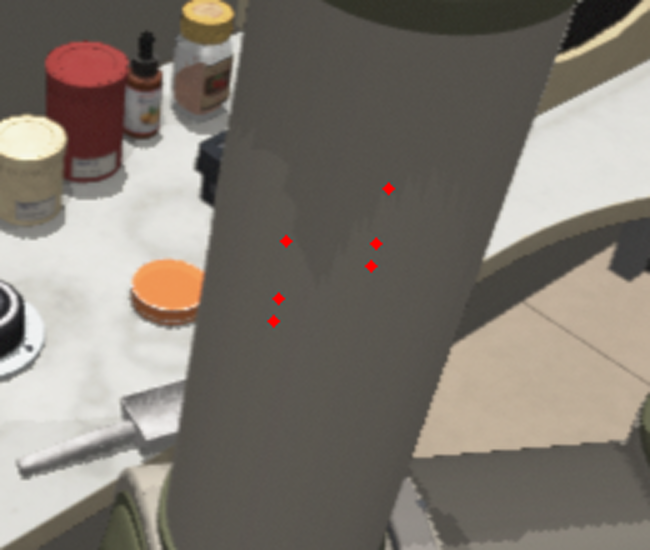

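The upper arm hides the fingers here, with the projected tip points at crop (273,321) and (371,266). I'll move to the left, where the scene camera can see them.

Call:
{"op": "move_arm", "data": {"targets": "88 20 -45 0 0 0 0; 88 40 -90 0 0 0 0; 88 60 -135 0 0 0 0; 88 80 -180 0 0 0 0; 88 95 -220 0 0 0 0"}}

```text
time: 6.55
ee_pos: [398.2, 176.6, 146.7]
orientation: [0.0, 1.0, -0.0, -0.0]
ft_force: [-0.4, -0.7, 0.3]
grip_width: 1.0
finger_force: 0.0
```

Call:
{"op": "move_arm", "data": {"targets": "88 0 0 0 0 0 0; 88 0 0 0 0 0 0"}}

```text
time: 6.75
ee_pos: [397.1, 174.7, 146.5]
orientation: [0.0, 1.0, 0.001, -0.001]
ft_force: [-0.1, -0.3, 0.5]
grip_width: 0.996
finger_force: 0.0
```

```bash
python3 - <<'E'
from h import *
s=bot.sense(); p=s["ee_pos"]; print(p)
im,d=viewer.get_image("scene"); cv2.imwrite("pics/s5.png",im); np.save("s5.npy",d); f,cx,cy,R,t=cal("scene")
def pr(X): c=R@np.array(X)+t; return int(cx+f*c[0]/c[2]),int(cy+f*c[1]/c[2])
for dy in(-44,44):
  for dz in(-14,5,50): 
    q=pr([p[0],p[1]+dy,p[2]+dz]); print(dy,dz,q); cv2.circle(im,q,1,(0,0,255),-1)
q=pr(p)
c=im[max(0,q[1]-100):q[1]+100,max(0,q[0]-130):q[0]+130]; print(q)
cv2.imwrite("pics/c5.png",cv2.resize(c,None,fx=2.9,fy=2.9,interpolation=2))
E
```

```text
[397.05693989 174.70082946 146.45341894]
-44 -14 (328, 274)
-44 5 (328, 265)
-44 50 (328, 242)
44 -14 (281, 298)
44 5 (280, 289)
44 50 (279, 266)
(305, 279)
```

View pics/c5.png

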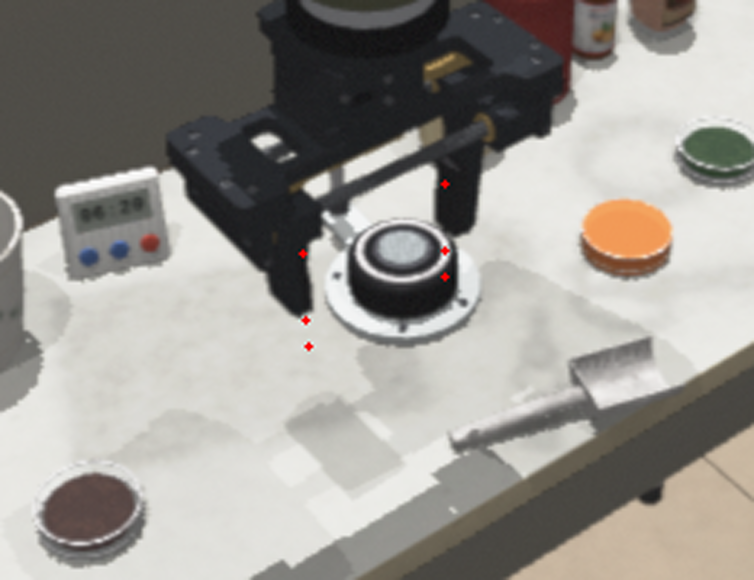

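The real fingertips show at crop (300,312) and (457,230). That is roughly 30-45 crop pixels above where the stated pose puts them. I'll measure them with depth.

```bash
python3 - <<'E'
from h import *
d=np.load("s5.npy"); print(bot.sense()["ee_pos"])
for u in (272,276,279,281):
  for v in range(272,294,4): print("L",u,v,px("scene",d,u,v).round())
for u in (328,332,336):
  for v in range(246,266,4): print("R",u,v,px("scene",d,u,v).round())
print("lens",px("scene",d,314,266).round(1),"green",px("scene",d,175+718//3,179+150//3).round(1),"table",px("scene",d,265,330).round(1))
b,dt=viewer.get_image("top"); cv2.imwrite("pics/t5.png",b)
for r in viewer.pinpoint("scene","dish_green")[:3]: print(round(r["conf"],2),c2w("scene",r["at"]).round(1))
E
```

```text
[396.88088005 174.0909232  146.63424164]
L 272 272 [388. 237. 203.]
L 272 276 [389. 236. 194.]
L 272 280 [390. 236. 185.]
L 272 284 [394. 235. 174.]
L 272 288 [544. 148.  -0.]
L 272 292 [536. 153.  -1.]
L 276 272 [387. 231. 200.]
L 276 276 [386. 232. 194.]
L 276 280 [386. 232. 186.]
L 276 284 [387. 232. 178.]
L 276 288 [537. 144.   3.]
L 276 292 [531. 148.  -0.]
L 279 272 [388. 225. 196.]
L 279 276 [389. 225. 188.]
L 279 280 [388. 226. 182.]
L 279 284 [388. 227. 174.]
L 279 288 [536. 138.   1.]
L 279 292 [529. 143.  -1.]
L 281 272 [570. 111.   1.]
L 281 276 [388. 222. 187.]
L 281 280 [389. 222. 178.]
L 281 284 [388. 223. 172.]
L 281 288 [535. 134.  -1.]
L 281 292 [525. 141.  -0.]
R 328 246 [396. 133. 192.]
R 328 250 [396. 133. 184.]
R 328 254 [396. 133. 176.]
R 328 258 [395. 133. 169.]
R 328 262 [508.  46.  35.]
R 332 246 [389. 131. 196.]
R 332 250 [388. 131. 189.]
R 332 254 [388. 131. 181.]
R 332 258 [388. 131. 173.]
R 332 262 [537.  15.  -2.]
R 336 246 [388. 124. 193.]
R 336 250 [387. 125. 186.]
R 336 254 [388. 124. 177.]
R 336 258 [387. 124. 170.]
R 336 262 [531.  10.  -1.]
lens [513.7  74.3  36.3] green [ 502.7 -167.8   14.5] table [ 4.653e+02  2.134e+02 -4.000e-01]
0.88 [ 4.969e+02 -1.858e+02  2.000e-01]
0.8 [ 4.652e+02 -7.100e+01  4.000e-01]
```

Depth puts the fingertips at z≈167 while the stated pose implies 132.6. The real tips are therefore about 34 mm higher than the tool data say, with xy in agreement, which explains the miss. I'll correct for it: tips at 5 mm means a stated TCP z of about -15. I'm going back, descending gradually with the force watched.

Call:
{"op": "move_arm", "data": {"targets": "88 12 45 0 0 0 0; 88 24 90 0 0 0 0; 88 36 135 0 0 0 0; 88 48 180 0 0 0 0; 88 60 225 0 0 0 0"}}

```text
time: 7.4
ee_pos: [456.5, -53.1, 147.5]
orientation: [0.0, 1.0, -0.001, 0.0]
ft_force: [1.2, 0.4, 0.9]
grip_width: 0.997
finger_force: 0.0
```

Call:
{"op": "move_arm", "data": {"targets": "88 12 45 0 0 0 0; 88 24 90 10 0 0 0; 88 32 125 30 0 0 0; 88 35 134 50 0 0 0; 88 35 134 70 0 0 0"}}

```text
time: 7.9
ee_pos: [491.2, -187.0, 76.4]
orientation: [0.0, 1.0, -0.002, 0.0]
ft_force: [0.1, -0.7, 0.2]
grip_width: 1.0
finger_force: 0.0
```

Call:
{"op": "move_arm", "data": {"targets": "88 0 0 20 0 0 0; 88 0 0 40 0 0 0; 88 0 0 50 0 0 0; 88 0 0 55 0 0 0; 88 0 0 55 0 0 0"}}

```text
time: 8.4
ee_pos: [491.7, -184.4, 22.2]
orientation: [-0.0, 1.0, -0.0, -0.0]
ft_force: [0.1, 0.0, -0.1]
grip_width: 0.999
finger_force: 0.0
```

Call:
{"op": "move_arm", "data": {"targets": "88 0 0 8 0 0 0; 88 0 0 15 0 0 0; 88 0 0 20 0 0 0; 88 0 0 23 0 0 0; 88 0 0 25 0 0 0"}}

```text
time: 8.9
ee_pos: [491.9, -183.9, -3.2]
orientation: [-0.0, 1.0, 0.0, -0.0]
ft_force: [-0.6, 0.7, 0.6]
grip_width: 1.0
finger_force: 0.0
```

Call:
{"op": "move_arm", "data": {"targets": "88 0 0 3 0 0 0; 88 0 0 6 0 0 0; 88 0 0 9 0 0 0; 88 0 0 12 0 0 0; 88 0 0 12 0 0 0"}}

```text
time: 9.4
ee_pos: [491.7, -183.8, -15.3]
orientation: [-0.0, 1.0, 0.0, -0.0]
ft_force: [-0.4, -0.0, -0.4]
grip_width: 1.0
finger_force: 0.0
```

No contact at -15, as predicted. Closing.

Call:
{"op": "move_arm", "data": {"targets": "75 0 1 0 0 0 0; 68 0 1 0 0 0 0; 64 0 1 0 0 0 0; 62 0 1 0 0 0 0; 60 0 1 0 0 0 0", "force": 10}}

```text
time: 9.9
ee_pos: [492.0, -185.0, -14.8]
orientation: [0.0, 1.0, 0.0, 0.0]
ft_force: [0.3, 0.7, 0.1]
grip_width: 0.681
finger_force: 0.2
```

Call:
{"op": "move_arm", "data": {"targets": "57 0 0 0 0 0 0; 54 0 0 0 0 0 0; 54 0 0 0 0 0 0; 54 0 0 0 0 0 0; 54 0 0 0 0 0 0"}}

```text
time: 10.4
ee_pos: [492.0, -185.0, -14.8]
orientation: [0.0, 1.0, 0.0, 0.0]
ft_force: [-0.6, -0.4, 1.3]
grip_width: 0.675
finger_force: 10.0
```

Gripped: 59.5 mm at 10 N. Lifting 120 mm straight up.

Call:
{"op": "move_arm", "data": {"targets": "54 0 0 -5 0 0 0; 54 0 0 -15 0 0 0; 54 0 0 -30 0 0 0; 54 0 0 -50 0 0 0; 54 0 0 -70 0 0 0"}}

```text
time: 10.9
ee_pos: [491.9, -184.8, 56.5]
orientation: [-0.0, 1.0, 0.0, 0.0]
ft_force: [-0.6, -0.6, 0.6]
grip_width: 0.673
finger_force: 10.0
```

Call:
{"op": "move_arm", "data": {"targets": "54 0 0 -20 0 0 0; 54 0 0 -35 0 0 0; 54 0 0 -45 0 0 0; 54 0 0 -50 0 0 0; 54 0 0 -50 0 0 0"}}

```text
time: 11.4
ee_pos: [492.0, -185.0, 105.5]
orientation: [0.0, 1.0, 0.0, 0.0]
ft_force: [0.6, 0.1, -1.4]
grip_width: 0.678
finger_force: 10.0
```

Call:
{"op": "move_arm", "data": {"targets": "54 1 -15 0 0 0 0; 54 3 -40 0 0 0 0; 54 6 -70 0 0 0 0; 54 9 -100 0 0 0 0; 54 12 -130 0 0 0 0"}}

```text
time: 11.9
ee_pos: [503.2, -52.7, 104.4]
orientation: [-0.0, 1.0, 0.0, -0.001]
ft_force: [0.2, -0.2, 0.3]
grip_width: 0.676
finger_force: 10.0
```

Call:
{"op": "move_arm", "data": {"targets": "54 3 -30 0 0 0 0; 54 6 -60 0 0 0 0; 54 8 -90 0 0 0 0; 54 10 -110 0 0 0 0; 54 11 -122 0 0 0 0"}}

```text
time: 12.4
ee_pos: [514.0, 69.3, 104.4]
orientation: [-0.0, 1.0, 0.001, -0.001]
ft_force: [-0.4, -0.7, -0.7]
grip_width: 0.676
finger_force: 10.0
```

```bash
python3 - <<'E'
from h import *
s=bot.sense(); print(s["time"],s["ee_pos"],s["finger_force"],s["grip_width"])
im,d=viewer.get_image("scene"); b,dt=viewer.get_image("top"); cv2.imwrite("pics/s6.png",im);cv2.imwrite("pics/t6.png",b); np.save("s6.npy",d); np.save("t6.npy",dt)
for n in("scene","top"):
  for k in("dish_green","view_point","viewer"):
    viewer_r=viewer.pinpoint(n,k)[:3]
    for r in viewer_r: print(n,k,round(r["conf"],2),c2w(n,r["at"]).round(1))
c=im[170:320,220:420]; cv2.imwrite("pics/c6.png",cv2.resize(c,None,fx=3.9,fy=3.9,interpolation=2))
E
```

```text
12.4 [513.99309393  69.31690292 104.41779607] 9.999781250953674 0.6759910666863628
scene viewer 0.89 [515.2  70.9   3.7]
top dish_green 0.67 [467.2 -74.7   2.9]
top view_point 0.58 [469.5 322.2   3.3]
top viewer 0.7 [518.3  70.6   2.4]
```

View pics/c6.png

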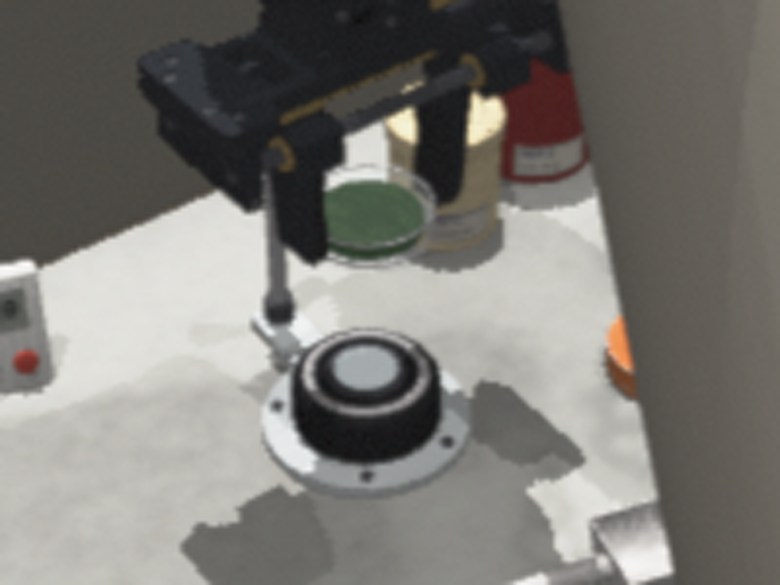

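The dish hangs level over the lens, with coin centre at crop (372,217), the lens at (367,367) and the outline running from 167 to 265 vertically. I'll check it numerically.

```bash
python3 - <<'E'
from h import *
im=cv2.imread("pics/s6.png"); d=np.load("s6.npy"); f,cx,cy,R,t=cal("scene")
hsv=cv2.cvtColor(im,cv2.COLOR_BGR2HSV)
M=((hsv[...,0]>45)&(hsv[...,0]<85)&(hsv[...,1]>60)); M[:,:300]=0;M[:,335:]=0;M[:205]=0;M[242:]=0
P=np.array([px("scene",d,u,v) for v,u in zip(*np.nonzero(M))]); z=P[:,2]; T=P[(z>128)&(z<142)]
print(len(P),np.percentile(z,[5,25,50,75,95]).round(1)); print("lid mid",T.mean(0).round(1),"x",np.percentile(T[:,0],[1,99]).round(1),"y",np.percentile(T[:,1],[1,99]).round(1))
A=np.c_[T[:,:2],np.ones(len(T))]; print("tilt",np.linalg.lstsq(A,T[:,2],rcond=None)[0][:2].round(3))
print("lens scene",ray("scene",314.1,264.1,37).round(1),px("scene",d,314,264).round(1))
print("cap depth before",[px("scene",np.load("scene0.npy"),290,v).round(1) for v in(204,205,206)])
def pr(X): c=R@np.array(X)+t; return (cx+f*c[0]/c[2]).round(1),(cy+f*c[1]/c[2]).round(1)
# dish rim bounding box predicted
L=ray("scene",314.1,264.1,37)
a=np.linspace(0,6.28,90)
for z0 in(0,):
  Q=np.array([pr([L[0]+30*np.cos(k),L[1]+30*np.sin(k),h]) for k in a for h in(120,136)]); B=(Q-[220,170])*3.9
  print("pred outline crop",B.min(0).round(),B.max(0).round())
E
```

```text
37 [129.2 130.7 132.  134.6 135.3]
lid mid [500.9  82.8 132.4] x [487.7 525.7] y [59.1 97.6]
tilt [ 0.119 -0.032]
lens scene [517.1  71.5  37. ] [517.2  71.7  37.2]
cap depth before [array([602.1,  63.2, 119.4]), array([599.6,  64.9, 119.3]), array([597. ,  66.7, 119.4])]
pred outline crop [297. 159.] [433. 270.]
```

```bash
python3 - <<'E'
from h import *
im=cv2.imread("pics/s6.png").astype(int); d=np.load("s6.npy"); f,cx,cy,R,t=cal("scene")
M=(im[...,1]-im[...,2]>10)&(im[...,1]-im[...,0]>3)
N=np.zeros_like(M); N[205:242,298:340]=1; M&=N
v,u=np.nonzero(M); print(len(u),u.min(),u.max(),v.min(),v.max(),u.mean(),v.mean())
P=np.array([px("scene",d,a,b) for a,b in zip(u,v)]); T=P[abs(P[:,2]-134)<8]
A=np.c_[T[:,:2],np.ones(len(T))]; print(len(T),T.mean(0).round(1),np.median(T[:,2]).round(1),T[:,:2].min(0).round(1),T[:,:2].max(0).round(1),np.linalg.lstsq(A,T[:,2],rcond=None)[0][:2].round(3))
# reference: same on the table dish (s5.png unoccluded), lens-independent
im=cv2.imread("pics/s5.png").astype(int); d=np.load("s5.npy")
M=(im[...,1]-im[...,2]>10)&(im[...,1]-im[...,0]>3); N[:]=0; N[215:245,405:440]=1; M&=N
v,u=np.nonzero(M); print(len(u),u.min(),u.max(),v.min(),v.max(),u.mean(),v.mean())
P=np.array([px("scene",d,a,b) for a,b in zip(u,v)]); print(P.mean(0).round(1),np.median(P[:,2]).round(1),P.min(0).round(1),P.max(0).round(1))
print(bot.sense()["ee_pos"])
E
```

```text
371 303 328 216 235 314.6657681940701 225.1078167115903
371 [508.7  75.4 134.4] 134.8 [486.8  52.8] [533.1  99.8] [ 0.043 -0.023]
284 411 434 223 239 422.67957746478874 230.2288732394366
[ 488.9 -178.5   15.1] 15.5 [ 466.1 -201.7    7.9] [ 513.5 -154.9   17.1]
[514.76042866  66.31544829 105.07711182]
```

Height is right (dish rose 119-120 mm). It settled about 5 mm short in y, so I'll correct by x +2, y +5 and then hold.

Call:
{"op": "move_arm", "data": {"targets": "54 1 -3 0 0 0 0; 54 2 -5 0 0 0 0; 54 2 -5 0 0 0 0; 54 2 -5 0 0 0 0; 54 2 -5 0 0 0 0"}}

```text
time: 13.3
ee_pos: [516.7, 72.1, 105.1]
orientation: [-0.0, 1.0, 0.0, -0.0]
ft_force: [0.2, -0.2, -0.7]
grip_width: 0.674
finger_force: 10.0
```

```bash
python3 - <<'E'
from h import *
print(bot.sense()["ee_pos"],bot.sense()["orientation"])
im,d=viewer.get_image("scene"); im=im.astype(int)
M=(im[...,1]-im[...,2]>10)&(im[...,1]-im[...,0]>3)
N=np.zeros_like(M); N[205:242,298:340]=1; M&=N
v,u=np.nonzero(M); print(len(u),u.min(),u.max(),v.min(),v.max(),u.mean(),v.mean())
P=np.array([px("scene",d,a,b) for a,b in zip(u,v)]);T=P[abs(P[:,2]-134)<8]
print(T.mean(0).round(1),np.median(T[:,2]).round(1),T[:,:2].min(0).round(1),T[:,:2].max(0).round(1))
f,cx,cy,R,t=cal("scene")
for c in([517.1,71.5,120+12],[517.1,71.5,120+16]):
  q=np.array([[*(R@(np.array(c)+25.5*np.array([np.cos(k),np.sin(k),0]))+t)] for k in np.linspace(0,6.28,60)]); q=np.c_[cx+f*q[:,0]/q[:,2],cy+f*q[:,1]/q[:,2]]; print("coin pred",q.min(0).round(1),q.max(0).round(1))
E
```

```text
[516.74669169  72.06892211 105.09542496] [-8.08831243e-06  9.99999957e-01  2.87960434e-04 -4.71490790e-05]
368 301 325 216 235 312.4103260869565 224.51358695652175
[511.6  78.1 135.1] 135.4 [489.8  54.6] [536.7 101.6]
coin pred [298.8 214.1] [328.4 232.1]
coin pred [298.8 212.2] [328.4 230.3]
```

Agrees within ~2 mm; a final 1 mm nudge, then hold for 2+ s.

Call:
{"op": "move_arm", "data": {"targets": "54 1 1 0 0 0 0; 54 1 1 0 0 0 0; 54 1 1 0 0 0 0; 54 1 1 0 0 0 0; 54 1 1 0 0 0 0"}}

```text
time: 13.85
ee_pos: [517.8, 71.1, 105.1]
orientation: [0.0, 1.0, 0.0, -0.0]
ft_force: [-0.4, -0.1, -0.1]
grip_width: 0.676
finger_force: 10.0
```

Call:
{"op": "move_arm", "data": {"targets": "54 0 0 0 0 0 0; 54 0 0 0 0 0 0; 54 0 0 0 0 0 0; 54 0 0 0 0 0 0; 54 0 0 0 0 0 0"}}

```text
time: 14.35
ee_pos: [517.7, 71.1, 105.1]
orientation: [-0.0, 1.0, 0.0, -0.0]
ft_force: [-0.9, 0.2, -1.1]
grip_width: 0.675
finger_force: 10.0
```

Call:
{"op": "move_arm", "data": {"targets": "54 0 0 0 0 0 0; 54 0 0 0 0 0 0; 54 0 0 0 0 0 0; 54 0 0 0 0 0 0; 54 0 0 0 0 0 0"}}

```text
time: 14.85
ee_pos: [517.8, 71.1, 105.1]
orientation: [0.0, 1.0, 0.0, 0.0]
ft_force: [0.1, -0.6, -1.0]
grip_width: 0.675
finger_force: 10.0
```

Call:
{"op": "move_arm", "data": {"targets": "54 0 0 0 0 0 0; 54 0 0 0 0 0 0; 54 0 0 0 0 0 0; 54 0 0 0 0 0 0; 54 0 0 0 0 0 0"}}

```text
time: 15.35
ee_pos: [517.8, 71.1, 105.1]
orientation: [0.0, 1.0, 0.0, -0.0]
ft_force: [-0.1, 0.5, -0.5]
grip_width: 0.676
finger_force: 10.0
```

Call:
{"op": "move_arm", "data": {"targets": "54 0 0 0 0 0 0; 54 0 0 0 0 0 0; 54 0 0 0 0 0 0; 54 0 0 0 0 0 0; 54 0 0 0 0 0 0"}}

```text
time: 15.85
ee_pos: [517.8, 71.1, 105.1]
orientation: [0.0, 1.0, 0.0, 0.0]
ft_force: [-0.1, 0.4, 0.2]
grip_width: 0.679
finger_force: 10.0
```

Call:
{"op": "move_arm", "data": {"targets": "54 0 0 0 0 0 0; 54 0 0 0 0 0 0; 54 0 0 0 0 0 0; 54 0 0 0 0 0 0; 54 0 0 0 0 0 0"}}

```text
time: 16.35
ee_pos: [517.8, 71.1, 105.1]
orientation: [-0.0, 1.0, 0.0, -0.0]
ft_force: [0.8, 0.2, 0.4]
grip_width: 0.678
finger_force: 10.0
```

Held still for over 2.5 s. Taking it back.

Call:
{"op": "move_arm", "data": {"targets": "54 -1 10 0 0 0 0; 54 -4 35 0 0 0 0; 54 -7 65 0 0 0 0; 54 -10 95 0 0 0 0; 54 -13 125 0 0 0 0"}}

```text
time: 16.85
ee_pos: [504.4, -55.7, 105.2]
orientation: [0.0, 1.0, 0.0, 0.0]
ft_force: [0.7, -0.5, 0.1]
grip_width: 0.672
finger_force: 10.0
```

Call:
{"op": "move_arm", "data": {"targets": "54 -3 30 0 0 0 0; 54 -6 65 0 0 0 0; 54 -9 95 0 0 0 0; 54 -12 120 0 0 0 0; 54 -13 131 0 0 0 0"}}

```text
time: 17.35
ee_pos: [491.3, -187.2, 105.1]
orientation: [0.0, 1.0, -0.001, 0.0]
ft_force: [-0.5, 0.5, -1.3]
grip_width: 0.674
finger_force: 10.0
```

Call:
{"op": "move_arm", "data": {"targets": "54 0 0 0 0 0 0; 54 0 0 15 0 0 0; 54 0 0 35 0 0 0; 54 0 0 55 0 0 0; 54 0 0 75 0 0 0"}}

```text
time: 17.85
ee_pos: [492.0, -183.6, 29.5]
orientation: [-0.0, 1.0, 0.001, 0.0]
ft_force: [0.2, 0.2, -1.2]
grip_width: 0.679
finger_force: 10.0
```

Call:
{"op": "move_arm", "data": {"targets": "54 0 0 12 0 0 0; 54 0 0 22 0 0 0; 54 0 0 30 0 0 0; 54 0 0 35 0 0 0; 54 0 0 37 0 0 0"}}

```text
time: 18.35
ee_pos: [492.0, -184.9, -7.0]
orientation: [0.0, 1.0, 0.0, 0.0]
ft_force: [0.4, -0.2, -0.9]
grip_width: 0.679
finger_force: 10.0
```

Call:
{"op": "move_arm", "data": {"targets": "54 0 0 1 0 0 0; 54 0 0 1 0 0 0; 54 0 0 1 0 0 0"}}

```text
time: 18.65
ee_pos: [492.1, -185.1, -7.6]
orientation: [0.0, 1.0, 0.0, 0.0]
ft_force: [-0.6, 0.9, -0.3]
grip_width: 0.675
finger_force: 10.0
```

Call:
{"op": "move_arm", "data": {"targets": "54 0 0 2 0 0 0; 54 0 0 4 0 0 0; 54 0 0 5 0 0 0; 54 0 0 6 0 0 0; 54 0 0 6.5 0 0 0"}}

```text
time: 19.15
ee_pos: [491.9, -184.9, -14.5]
orientation: [-0.0, 1.0, 0.0, -0.0]
ft_force: [0.1, -0.5, -0.9]
grip_width: 0.675
finger_force: 10.0
```

Call:
{"op": "move_arm", "data": {"targets": "54 0 0 0.3 0 0 0; 54 0 0 0.6 0 0 0; 54 0 0 0.6 0 0 0"}}

```text
time: 19.45
ee_pos: [491.9, -184.9, -14.8]
orientation: [0.0, 1.0, 0.0, 0.0]
ft_force: [-0.6, 0.2, 1.7]
grip_width: 0.674
finger_force: 10.0
```

Down at the original grasp height; the upward force is starting to show. Opening and withdrawing.

Call:
{"op": "move_arm", "data": {"targets": "61 0 0 0 0 0 0; 64 0 0 0 0 0 0; 70 0 0 0 0 0 0; 80 0 0 0 0 0 0; 88 0 0 0 0 0 0"}}

```text
time: 19.95
ee_pos: [491.9, -185.0, -15.0]
orientation: [-0.0, 1.0, 0.0, -0.0]
ft_force: [-0.6, -0.4, -0.5]
grip_width: 0.95
finger_force: 0.0
```

Call:
{"op": "move_arm", "data": {"targets": "88 0 0 0 0 0 0; 88 0 0 -5 0 0 0; 88 0 0 -20 0 0 0; 88 0 0 -50 0 0 0; 88 0 0 -90 0 0 0"}}

```text
time: 20.45
ee_pos: [491.1, -184.5, 75.3]
orientation: [-0.001, 1.0, 0.0, -0.001]
ft_force: [-0.2, 0.1, 1.0]
grip_width: 1.003
finger_force: 0.0
```

Call:
{"op": "move_arm", "data": {"targets": "88 -30 -10 -30 0 0 0; 88 -70 -25 -50 0 0 0; 88 -110 -50 -60 0 0 0; 88 -145 -80 -70 0 0 0; 88 -170 -110 -75 0 0 0"}}

```text
time: 20.95
ee_pos: [320.1, -74.1, 150.7]
orientation: [0.0, 1.0, -0.0, 0.0]
ft_force: [0.5, 0.2, 0.3]
grip_width: 0.999
finger_force: 0.0
```

Call:
{"op": "move_arm", "data": {"targets": "88 -5 -40 0 0 0 0; 88 0 -85 0 0 0 0; 88 0 -125 0 0 0 0; 88 0 -150 0 0 0 0; 88 0 -150 0 0 0 0"}}

```text
time: 21.45
ee_pos: [321.3, 77.0, 150.3]
orientation: [-0.0, 1.0, 0.002, 0.0]
ft_force: [1.4, -0.9, -1.0]
grip_width: 1.0
finger_force: 0.0
```

```bash
python3 - <<'E'
from h import *
print(bot.sense()["time"],bot.sense()["ee_pos"])
a,d=viewer.get_image("scene"); b,d2=viewer.get_image("top")
for n in("top","scene"):
  for k in("dish_green","dish_brown"):
    for r in viewer.pinpoint(n,k)[:3]: print(n,k,round(r["conf"],2),c2w(n,r["at"]).round(1))
print(px("top",d2,449,252),px("top",d2,443,252),px("top",d2,456,252))
cv2.imwrite("pics/c7.png",np.vstack([a[150:400,:],b[110:345,:]]))
E
```

```text
21.45 [321.3265593   77.00203057 150.34327154]
top dish_green 0.89 [ 492.7 -186.6    1. ]
top dish_green 0.68 [466.4 -74.9  -1.7]
top dish_brown 0.87 [472.7 321.2   4.2]
scene dish_green 0.56 [461.1 -74.    2.4]
scene dish_green 0.51 [ 4.94e+02 -1.80e+02  1.00e-01]
scene dish_brown 0.65 [473.6 321.    0.6]
scene dish_brown 0.32 [518.1  71.2   3.6]
[ 491.18640383 -181.75467126   16.36417105] [ 491.09711647 -170.84125267   16.36007699] [ 491.30452336 -194.52932013   16.1943041 ]
```

View pics/c7.png

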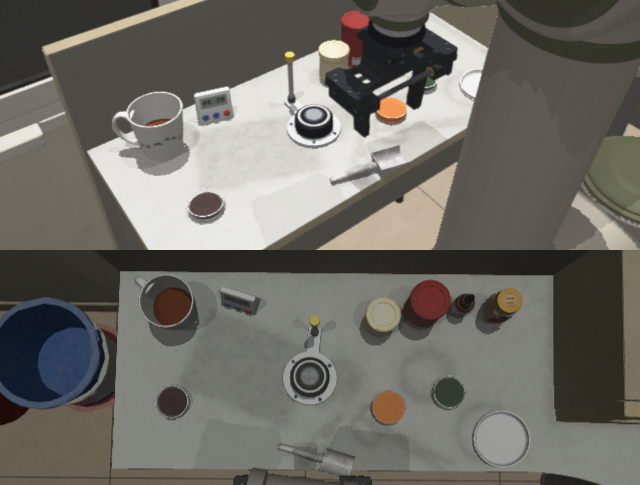

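The green dish is back flat at its old place, at px (449,252) in the top view with its lid at z≈16. The brown dish and everything else are undisturbed, and the arm is clear.

```bash
python3 -c "
from workcell import bot
print(bot.finish_job())"
```

```text
the job is handed in; nothing more can be done
None
```

The green-coin dish was held level for over 2.5 s at viewing height, centred over the lens to about 2 mm by my measurement, then set back where it stood and released; the brown dish was not touched, and the job is handed in (the first grasp missed without touching the dish because the fingertips sit about 34 mm higher than stated).

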